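Back off the board holder and slide the board to its stop

ROBOT

A 6-joint arm with a two-finger parallel gripper is mounted at the origin on the work surface. World frame = base frame: x ahead of the robot, y to its left, z up, the work surface at z = 0. Lengths are in mm, angles in rad, forces in N, time in s.
With the tool pointing down it reaches from about 275 to 1000 mm from the base axis. Payload 8.4 kg.
Tool frame: the origin (TCP) lies midway between the tips of the shut fingers; the grasp point (between the pads) lies 19 mm behind it (robot.hold_point_z is the distance from the TCP to the grasp point, in mm); z points along the fingers, y is the direction in which the jaws open and shut (so a half turn about z gives the same grasp; the last joint's range is limited). The gripper opens to 85 mm and grips with 20 to 120 N. Pads are 22 mm wide; open, the fingers measure 114 mm over their backs; the gripper's body (76 mm by 85 mm) begins 54 mm behind the grasp point. The pads swing forward as they close: fully open they stand 13 mm farther back than shut.
Start: joints at [1.123, 0.353, 1.633, -0, 1.155, -0.002], TCP at [269.486, 563.919, 231.281] pointing down, gripper open.
Joint ranges: [-2.63, 2.63], [-0.92, 2.1], [0.06, 2.66], [-1.3, 4.44], [0, 2.69], [-3.02, 3.02]. Speed limits (rad/s): [2.22, 2.22, 2.79, 3.14, 3.14, 3.14].

INTERFACE

Orientations are given as a rotation vector (axis times angle).
In Python, from bench import robot gives the robot as it stands.
- The arm moves only by the tool play_rows, never from a script. Its argument "series" is one flat list of numbers, 6 for each row, row after row: the shift along the world's x, y, z in cm, then the turn, a rotation vector about the world's x, y, z in rad. In form: [dx, dy, dz, wx, wy, wz, dx, dy, dz, wx, wy, wz, ...]. A call has 1 to 10 rows; each row shifts and turns the pose as measured when the row begins; what a row does not reach is not made up. A row lasts 1/12 s, in which the tool goes at most 41.7 mm and 7.16 degrees, less where a joint would pass 70% of its speed; a pose out of reach is approached as far as the arm can. A call is refused whole if a number of a shift passes 4.17 or a number of a turn 0.125, either way. A call with a gripper value outside its range is refused whole. "gripper" is the opening, from 0 (shut) to 1 (fully open), set as the call begins (left out, the last holds). The fingers move at their own pace and stop on an object; "squeeze" is the grip in N (left out, the last holds). Time passes only in rows, so rows that do not move let the fingers close. It gives the time, the measured TCP pose, the force and the opening at its end, in the units of the state.
- robot.get_obs(): the state, without advancing time (a new reading comes with each control period).
- robot.get_image(name): name is "side" or "top"; returns a dict with "frame" (384x512x3 uint8, red, green, blue), "camera_matrix" (3x3 intrinsics, pixels), "position" and "attitude" of the camera in the world. Camera axes: x right, y down, z forward; pixel columns grow to the right and rows downward; lengths in mm; the calibration is good to about 2 mm. A picture is of the moment at which its call begins. There is no depth.
- robot.job_done(): hands the job in, once; it reports no verdict.
Trained networks look in the newest picture that a camera, given by its name, has taken for a name from the list of things; names that differ only in an ending like _2 or _b are one class to them, and where a whole thing is asked for, a point or a joint stands for the part that bears it (a point fixed in the world has none). Each returns a list of dicts, best first, with "p" (0 to 1); they miss things now and then, are a little off and sometimes report something else, mostly with a low value. They report only what shows in the picture. A call takes as long as a camera call. They do not tell look-alikes from the thing itself.
- robot.find_in(camera, name): "box" ([left, top, right, bottom] in pixels, round what is visible of it).
- robot.pinpoint(camera, name): "location" ([column, row] in pixels: a listed point, or the origin of a listed thing).
The state is a dict: "clock": time; "qpos": joint angles; "qvel": joint speeds; "joint_efforts": joint torques, N m; "eef_pos": TCP position; "orientation": TCP orientation; "contact_force": force on the tool from outside, world axes, zero at the start; "torque": the same for the moment, N m; "width": finger opening in mm.
Only numpy, scipy, OpenCV 4.12 (cv2) and the standard library are available. Lean on these libraries where they do the work, as an engineer would, in place of code of your own. Each camera call takes 0.05 s, during which the arm holds its last target. There are 200 camera calls.

TASK

The circuit board was clamped short of the end stop of its holder. Roll a fingertip across the rim of the black knurled clamp knob, stroke after stroke, to loosen it by two full turns (anticlockwise seen from the knob's outer end, so the top of the rim runs away from the stop end), and only then push the board along the jaws with a fingertip until it meets the brass stop. Leave the jaw two turns slack and the board lying flat on its ledges; pick nothing up, and leave the solder reel, the flux jar and the screwdriver where they are.

Things in the scene. Friction and masses are not known exactly. Their poses are not given: they have to be found in the camera images.
- holder: Board holder fixed to the bench, 150 x 216 mm. Origin: centre of its underside; x along the jaws to the stop end, y from the knob side to the fixed jaw, z up. Blue end blocks 46 mm, jaws (140 mm long) 47 mm high. The board lies on 6 mm wide ledges 40 mm high; the channel between them (58 mm when tight) is open at its -x end; under it only two 8 mm rods along y (tops 26 mm high).
- knob (a joint): Turn of the clamp screw and knob, rad: 0 = tight (white index mark straight up), it starts at 0 to 0.15; growing = loosening, two full turns = 12.57. The sliding jaw (holder -y side), screw and knob together move 2 mm towards holder -y per turn. While tight the jaws grip the board. The thread needs about 1.2 N along the rim and stays where it is left.
- knob_hub (a point): Centre of the black knurled clamp knob, on its axis (point axes parallel to the holder's, not turning with it): 36 mm diameter, 18 mm long, axis level along holder y, centre 38 mm and rim top 56 mm above the bench, beyond the -y end block (11 mm gap, block top 10 mm below the rim top). A white rib on the rim and line on its outer face mark the turn. To loosen, the rim's top runs towards holder -x.
- board_mid (a point): Centre of the green circuit board, 90 mm (board x, along the jaws) x 70 mm x 2 mm thick, 60 g, with parts up to 5 mm tall on top; its underside lies 40 mm above the bench on the ledges. Board x points towards the stop.
- board_far_edge (a point): Point on the board's edge nearest the stop, 45 mm along board x from its centre and 24 mm towards the fixed jaw, half-way through its thickness.
- stop (a point): Face of the brass stop lug that the board's edge must meet; the face looks to holder -x (point axes parallel to the holder's). Lug 22 mm wide, on the fixed jaw at the holder's +x end, standing 8 mm above the ledge. At the start the board's edge is 13 to 25 mm short of it.
- reel: Bystander: solder reel standing on its flange, 52 mm diameter, 40 mm high, 250 g; origin under its centre.
- flux: Bystander: amber flux jar, 40 mm diameter, 42 mm high; origin under its centre.
- driver: Bystander: red screwdriver lying on the bench, 150 mm long; origin at the centre of its underside, its x along it.
There are look-alikes about, which are no part of the job. There is more than one size of the part that bears board_mid; the job needs the smallest.

How it is judged (in metres and radians):
On the way, in this order (a step that is already met when the one before it is completed fails the run):
1. the clamp knob is loosened by two turns (within a quarter turn) (value of joint knob between 11 and 14.14 rad), for 0.2 s.
2. the board's edge meets the stop (x of board_far_edge in the frame of stop above -0.0025 m), for 0.2 s.
At the end, for the whole second after the job is handed in: The knob stands two full turns looser than tight (within a quarter turn), the board's far edge is within 2.5 mm of the stop and the board lies still and flat on both ledges; nothing else has been moved (all of step 1 and x of board_far_edge in the frame of stop above -0.0025 m and z of board_mid in the frame of holder between 0.039 and 0.0425 m and angle between board_mid's own z axis and vertical below 0.04 rad and velocity of joint knob between -0.1 and 0.1 rad/s); the robot touches nothing.
It fails at once if the board is shoved along while the clamp is still tight (more than 6 mm before one and three-quarter turns) (distance of board_mid from where it was at the start of the episode above 0.006 m and value of joint knob below 11 rad).
It fails at once if the board is lifted off its ledges (z of board_mid in the frame of holder above 0.05 m).
It fails at once if the board drops through the jaws (z of board_mid in the frame of holder below 0.036 m).
It fails at once if the solder reel, flux jar or screwdriver is moved (distance of any of reel, flux, driver from where it was at the start of the episode above 0.015 m).
It also fails if it takes over 64 s, if anything falls off the work surface, if the arm or the gripper's body presses on something with over 40 N, if the wrist force passes 120 N, or if a joint passes its speed limit or range.

## Working session

There is one attempt and no reset: what is moved stays moved. The work goes in short steps, Python scripts to look and compute and a tool call to move; the robot and the scene stay as the last step left them, time stands still between calls to the robot, and variables do not carry over. Pictures are saved under pics/ and viewed, about 8 in all and at most 12, crops included, and the job is handed in when it is done.

Besides the shell and the picture viewer there is one more tool, called after "Call:" as name(argument=value, ...) on one line, values as JSON. play_rows: Moves the arm, as the interface text tells. Its arguments: {"type":"object","properties":{"series":{"type":"array"},"gripper":{"type":"number"},"squeeze":{"type":"number"}},"required":["series"]}

```bash
ls; mkdir -p pics
cat > h.py <<'E'
from bench import robot
import numpy as np, cv2
from scipy.spatial.transform import Rotation as R
def cam(n):
    d=robot.get_image(n); a=np.array(d["attitude"],float)
    d["R"]=a if a.shape==(3,3) else (R.from_rotvec(a).as_matrix() if a.size==3 else R.from_quat(a).as_matrix())
    return d
def ray(d,px):
    v=np.linalg.inv(np.array(d["camera_matrix"]))@np.array([px[0],px[1],1.]); return np.array(d["position"],float),d["R"]@v
def atz(d,px,z):
    p,v=ray(d,px); return p+v*(z-p[2])/v[2]
def proj(d,P):
    c=d["R"].T@(np.array(P,float)-np.array(d["position"],float)); u=np.array(d["camera_matrix"])@c; return u[:2]/u[2]
E
python3 - <<'E'
from h import *
for n in ("top","side"):
    d=cam(n); cv2.imwrite(f"pics/{n}0.png",d["frame"][:,:,::-1]); print(n,d["position"],d["attitude"],d["camera_matrix"])
    for k in ("holder","knob_hub","board_mid","board_far_edge","stop","reel","flux","driver"):
        print(k,[(np.round(x["location"]).tolist(),round(x["p"],2),np.round(atz(d,x["location"],{"holder":0,"knob_hub":38,"board_mid":41,"board_far_edge":41,"stop":44}.get(k,0))).tolist()) for x in robot.pinpoint(n,k)])
print(robot.get_obs())
E
```

```text
pics
top [ 527.54053173   13.93176628 1073.47303821] [-2.17289297  2.18235918 -0.11730806] [[407.62539067   0.         258.06018151]
 [  0.         407.62539067 195.56907068]
 [  0.           0.           1.        ]]
holder [([264.0, 237.0], 0.75, [522.0, -15.0, 0.0])]
knob_hub [([309.0, 217.0], 0.64, [572.0, -127.0, 38.0])]
board_mid [([366.0, 250.0], 0.96, [487.0, -269.0, 41.0]), ([158.0, 177.0], 0.63, [675.0, 257.0, 41.0]), ([264.0, 238.0], 0.58, [519.0, -12.0, 41.0])]
board_far_edge [([354.0, 282.0], 0.93, [410.0, -236.0, 41.0]), ([130.0, 170.0], 0.75, [694.0, 329.0, 41.0]), ([249.0, 227.0], 0.69, [548.0, 24.0, 41.0])]
stop [([245.0, 217.0], 0.77, [572.0, 34.0, 44.0])]
reel [([269.0, 169.0], 0.87, [701.0, -29.0, 0.0])]
flux [([221.0, 196.0], 0.47, [632.0, 100.0, 0.0])]
driver [([202.0, 254.0], 0.72, [477.0, 149.0, 0.0])]
side [ 485.98005231 -627.5082029   833.67459882] [-2.4295355   0.26018238 -0.10384913] [[440.35739688   0.         247.86906125]
 [  0.         440.35739688 194.32452717]
 [  0.           0.           1.        ]]
holder [([206.0, 226.0], 0.83, [526.0, -14.0, 0.
[... 715 characters left out ...]
82.0], 0.72, [482.0, 134.0, 0.0])]
{'clock': 0.9, 'qpos': array([ 1.12258065e+00,  3.52950950e-01,  1.63341994e+00,  1.92358455e-05,
        1.15519228e+00, -2.41463081e-03]), 'qvel': array([ 0.00156444,  0.00094917,  0.00026416, -0.00047974,  0.00116644,
       -0.00183028]), 'joint_efforts': array([ 2.96702647e-04, -6.05150986e+01, -3.42435730e+01, -1.99396322e-04,
        9.87643252e-04,  1.62726434e-05]), 'eef_pos': array([269.48912646, 563.91117107, 231.30307851]), 'orientation': array([-6.94487876e-01, -3.06385780e+00, -5.13169757e-05]), 'contact_force': array([ 0.12248121, -0.09993792,  0.73170721]), 'torque': array([-0.00391234, -0.0024789 ,  0.01494358]), 'width': 85.60810183039732}
```

Run:
```python
import cv2,numpy as np
a=cv2.imread("pics/top0.png"); b=cv2.imread("pics/side0.png")
A=cv2.resize(a[150:300,190:390],None,fx=4,fy=4,interpolation=cv2.INTER_CUBIC);cv2.imwrite("pics/topc.png",A)
B=cv2.resize(b[150:300,140:340],None,fx=4,fy=4,interpolation=cv2.INTER_CUBIC);cv2.imwrite("pics/sidec.png",B)
```

```text
(no output)
```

View pics/top0.png

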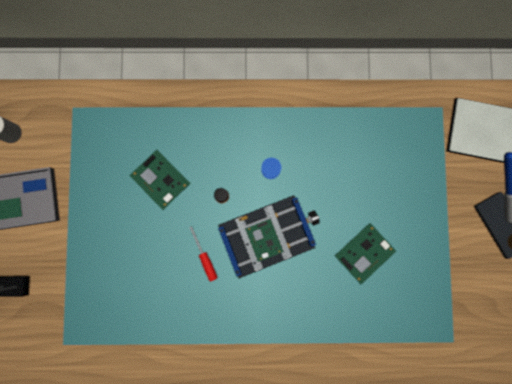

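View pics/topc.png

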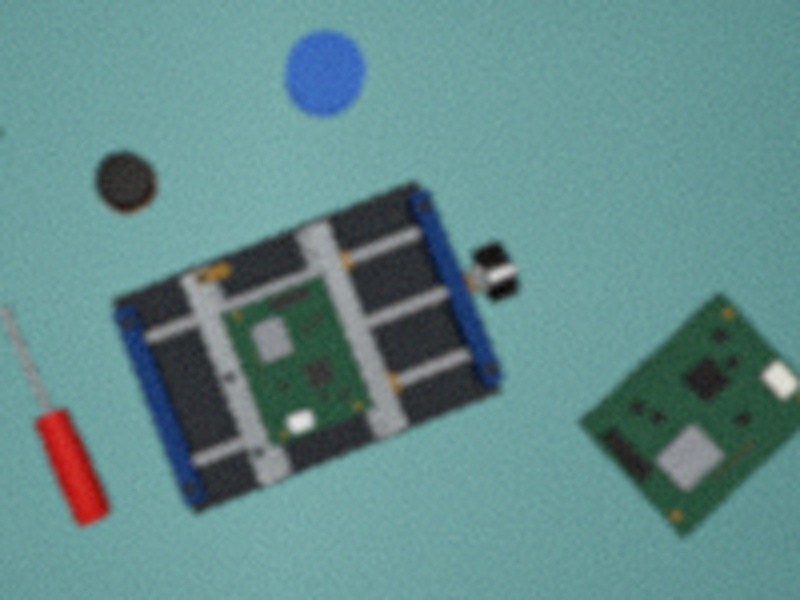

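View pics/sidec.png

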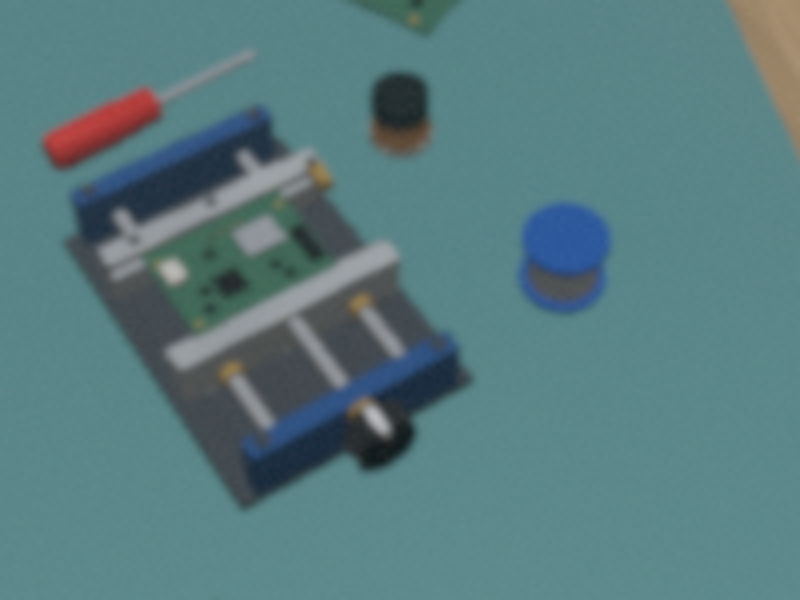

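Boards in the top picture: (366,250), (158,177) and (264,238). The small one is the one between the jaws at (264,238), confirmed in the crops; the others are larger and lie on the bench. The knob is at about (314,217), with the white mark up, and the stop lug at (243,217).

Run:
```python
from h import *
from scipy.optimize import least_squares
T=cam("top");S=cam("side")
t=lambda u,v:(190+u/4,150+v/4); s=lambda u,v:(140+u/4,150+v/4)
# base plate corners (z~3)
C=[atz(T,t(*p),3) for p in ((115,300),(195,512),(500,390),(415,182))]
print(np.round(C).tolist())
C=np.array(C);print("mean",C.mean(0), "head",np.degrees(np.arctan2(*(C[0]-C[1])[1::-1])),np.degrees(np.arctan2(*(C[3]-C[2])[1::-1])),"y-dir",np.degrees(np.arctan2(*(C[0]-C[3])[1::-1])),np.degrees(np.arctan2(*(C[1]-C[2])[1::-1])),np.linalg.norm(C[0]-C[1]),np.linalg.norm(C[0]-C[3]))
C2=[atz(S,s(*p),3) for p in ((245,508),(470,380))]; print("side base -x,-y / +x,-y",np.round(C2).tolist())
def tri(a,b):
    A=[];B=[]
    for p,v in (ray(T,a),ray(S,b)):
        v=v/np.linalg.norm(v);M=np.eye(3)-np.outer(v,v);A.append(M);B.append(M@p)
    return np.linalg.lstsq(np.vstack(A),np.hstack(B),rcond=None)[0]
for n,a,b in (("knob white rib mid top",t(497,272),s(377,418)),("reel net",(269,169),(278,218)),("stop lug top",t(213,272),s(320,175)),("board mid",(264,238),(200,214)),("far edge",(249,227),(209,198)),("stop net",(245,217),(219,198))):
    print(n,np.round(tri(a,b),1))
print("knob top at z56: T",atz(T,t(497,272),56)," S",atz(S,s(377,418),56))
o=robot.get_obs();print(R.from_rotvec(o["orientation"]).as_matrix().round(3))
```

```text
[[554.0, 105.0, 3.0], [417.0, 52.0, 3.0], [494.0, -147.0, 3.0], [630.0, -93.0, 3.0]]
mean [523.68755288 -20.72971632   3.        ] head 20.882429484005872 21.46963462107817 y-dir 111.25052930171434 111.21825669642632 146.6515183884132 211.9540045480491
side base -x,-y / +x,-y [[495.0, -148.0, 3.0], [630.0, -94.0, 3.0]]
knob white rib mid top [ 569.  -138.8   52.5]
reel net [ 6.99e+02 -2.79e+01 -3.00e-01]
stop lug top [570.1  39.4  41.9]
board mid [517.4 -12.5  44.6]
far edge [544.7  25.   50.1]
stop net [569.8  35.5  31.7]
knob top at z56: T [ 568.73193508 -138.23036892   56.        ]  S [ 568.75593536 -140.96878604   56.        ]
[[-0.902  0.431  0.   ]
 [ 0.431  0.902 -0.   ]
 [-0.    -0.    -1.   ]]
```

Call:
play_rows(series=[1.5,-3.5,0,0,0,-0.038,1.5,-3.5,0,0,0,-0.038,1.5,-3.5,0,0,0,-0.038,1.5,-3.5,0,0,0,-0.038,1.5,-3.5,0,0,0,-0.038,1.5,-3.5,0,0,0,-0.038,1.5,-3.5,0,0,0,-0.038,1.5,-3.5,0,0,0,-0.038,1.5,-3.5,0,0,0,-0.038,1.5,-3.5,0,0,0,-0.038], gripper=0)

```text
clock: 1.83
eef_pos: [420.3, 206.2, 231.9]
orientation: [1.268, 2.872, 0.01]
contact_force: [1.2, 0.9, 0.6]
width: 0.0
```

Call:
play_rows(series=[1.5,-3.5,0,0,0,-0.038,1.5,-3.5,0,0,0,-0.038,1.5,-3.5,0,0,0,-0.038,1.5,-3.5,0,0,0,-0.038,1.5,-3.5,0,0,0,-0.038,1.5,-3.5,0,0,0,-0.038,1.5,-3.5,-1,0,0,-0.038,1.5,-3.5,-2,0,0,-0.038,1.5,-3.5,-3,0,0,-0.038,1.5,-3.5,-3,0,0,-0.038])

```text
clock: 2.67
eef_pos: [572.7, -149.8, 159.4]
orientation: [1.805, 2.545, 0.022]
contact_force: [0.2, 0.4, 0.3]
width: 0.1
```

```bash
cat >> h.py <<'E'
EX=np.array([.932,.362,0]);EY=np.array([-.362,.932,0]);O=np.array([523.7,-20.7,0])
def H(x,y,z): return O+x*EX+y*EY+np.array([0,0,z])
def go(P):
    o=robot.get_obs();p=np.array(o["eef_pos"]);Rm=R.from_rotvec(o["orientation"]).as_matrix()
    Rt=np.column_stack([-np.cross(EX,[0,0,1])*-1*-1,EX,[0,0,-1]]) if 0 else np.column_stack([np.cross(EX,[0,0,-1]),EX,[0,0,-1]])
    print("d(cm)",((np.array(P)-p)/10).round(2),"turn",R.from_matrix(Rt@Rm.T).as_rotvec().round(3),"holder xyz",((p-O)@np.column_stack([EX,EY,[0,0,1]])).round(1),"F",np.round(o["contact_force"],1),o["clock"])
E
python3 -c "
from h import *
go(H(12,-128,70))"
```

```text
d(cm) [ 0.85  1.42 -8.94] turn [0.001 0.026 0.033] holder xyz [  -1.1 -138.1  159.4] F [0.2 0.4 0.3] 2.6667
```

Call:
play_rows(series=[0.3,0.5,-3,0,0.013,0.016,0.3,0.5,-3,0,0.013,0.017,0.25,0.42,-2.9,0,0,0,0,0,0,0,0,0])

```text
clock: 3.0
eef_pos: [582.5, -143.7, 63.4]
orientation: [1.787, 2.584, -0.004]
contact_force: [-0.6, 0.1, -1.0]
width: 0.1
```

```bash
python3 -c "
from h import *
go(H(12,-128,58))
d=cam('side');b=d['frame'][:,:,::-1];cv2.imwrite('pics/s1.png',cv2.resize(b[190:290,180:300],None,fx=6,fy=6,interpolation=cv2.INTER_CUBIC))"
```

```text
d(cm) [-0.13  0.8  -0.54] turn [ 0.002 -0.001  0.01 ] holder xyz [  10.3 -135.9   63.4] F [-0.6  0.1 -1. ] 3.0
```

View pics/s1.png

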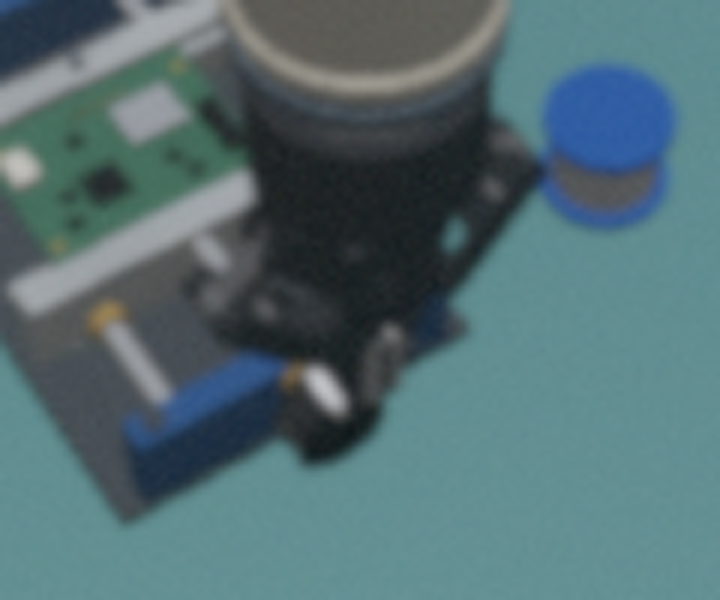

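Call:
play_rows(series=[-0.1,0.8,-0.4,0,0,0.01,0,0,0,0,0,0,0,0,-0.1,0,0,0,0,0,0,0,0,0])

```text
clock: 3.38
eef_pos: [585.0, -135.6, 66.2]
orientation: [1.766, 2.588, 0.001]
contact_force: [0.9, 0.8, -0.2]
width: 0.1
```

```bash
python3 -c "
from h import *
go(H(12,-128,56))"
```

```text
d(cm) [-0.38 -0.   -1.02] turn [ 0.004  0.007 -0.003] holder xyz [  15.6 -129.3   66.2] F [ 0.9  0.8 -0.2] 3.3833
```

Call:
play_rows(series=[-0.2,0,-0.3,0,0,0,-0.1,0,-0.3,0,0,0,0,0,-0.2,0,0,0])

```text
clock: 3.63
eef_pos: [584.0, -135.9, 61.6]
orientation: [1.762, 2.583, 0.004]
contact_force: [-0.5, -0.0, -0.5]
width: -0.0
```

Call:
play_rows(series=[0,0,-0.15,0,0,0])

```text
clock: 3.72
eef_pos: [584.0, -136.0, 60.3]
orientation: [1.762, 2.583, 0.005]
contact_force: [-0.3, 0.5, -0.3]
width: 0.1
```

Call:
play_rows(series=[0,0,-0.15,0,0,0])

```text
clock: 3.8
eef_pos: [584.0, -136.1, 58.7]
orientation: [1.762, 2.583, 0.005]
contact_force: [-0.1, 0.4, 0.3]
width: -0.1
```

```bash
python3 -c "
from h import *
go(H(12,-128,56))"
```

```text
d(cm) [-0.28  0.04 -0.27] turn [ 0.006  0.014 -0.003] holder xyz [  14.4 -129.4   58.7] F [-0.1  0.4  0.3] 3.8
```

Call:
play_rows(series=[-0.1,0,-0.15,0,0,0,-0.1,0,-0.15,0,0,0])

```text
clock: 3.97
eef_pos: [582.0, -136.2, 55.3]
orientation: [1.762, 2.583, 0.005]
contact_force: [-0.1, 0.4, -0.9]
width: -0.1
```

Call:
play_rows(series=[0,0,-0.15,0,0,0])

```text
clock: 4.05
eef_pos: [582.3, -136.2, 53.9]
orientation: [1.762, 2.582, 0.005]
contact_force: [1.2, 4.0, 10.3]
width: 0.2
```

Call:
play_rows(series=[0,0,-0.15,0,0,0])

```text
clock: 4.13
eef_pos: [583.4, -135.9, 53.2]
orientation: [1.762, 2.58, 0.008]
contact_force: [0.8, 6.2, 12.0]
width: -0.1
```

Call:
play_rows(series=[-0.47,-0.18,0.09,0,0,0,-0.47,-0.18,-0.07,0,0,0,-0.47,-0.18,-0.12,0,0,0])

```text
clock: 4.38
eef_pos: [574.8, -139.4, 55.6]
orientation: [1.76, 2.573, 0.02]
contact_force: [-0.5, 5.8, 16.0]
width: -0.4
```

Call:
play_rows(series=[-0.47,-0.18,-0.14,0,0,0,-0.45,-0.17,-0.28,0,0,0])

```text
clock: 4.55
eef_pos: [568.9, -141.9, 55.1]
orientation: [1.758, 2.567, 0.027]
contact_force: [-2.5, 10.0, 31.9]
width: 0.0
```

Call:
play_rows(series=[-0.38,-0.15,-0.4,0,0,0])

```text
clock: 4.63
eef_pos: [567.8, -142.7, 54.5]
orientation: [1.757, 2.563, 0.033]
contact_force: [-6.5, 16.0, 51.3]
width: -0.1
```

```bash
python3 -c "
from h import *
go(H(12,-128,56))"
```

```text
d(cm) [1.34 0.7  0.15] turn [0.001 0.04  0.002] holder xyz [  -3.  -129.6   54.5] F [-6.5 16.  51.3] 4.6333
```

Call:
play_rows(series=[-0.65,-0.25,0.05,0,0,0,-0.65,-0.25,-0.05,0,0,0])

```text
clock: 4.8
eef_pos: [557.8, -147.2, 57.6]
orientation: [1.754, 2.559, 0.039]
contact_force: [0.0, -0.3, -1.3]
width: 0.0
```

Call:
play_rows(series=[-0.65,-0.25,-0.2,0,0,0])

```text
clock: 4.88
eef_pos: [551.4, -149.8, 56.0]
orientation: [1.753, 2.558, 0.04]
contact_force: [0.5, 0.3, 0.6]
width: 0.1
```

```bash
python3 -c "
from h import *
go(H(12,-128,56))"
```

```text
d(cm) [ 2.98  1.41 -0.  ] turn [0.002 0.048 0.001] holder xyz [ -20.9 -130.4   56. ] F [0.5 0.3 0.6] 4.8833
```

Call:
play_rows(series=[0.2,0.1,0.8,0,0.024,0,1.1,0.45,0.3,0,0.024,0,1.3,0.5,0,0,0,0,0.7,0.5,0,0,0,0,0,0,0,0,0,0])

```text
clock: 5.3
eef_pos: [580.7, -134.4, 64.0]
orientation: [-1.775, -2.585, 0.008]
contact_force: [-0.4, -0.1, 0.8]
width: -0.3
```

```bash
cat >> h.py <<'E'
def knob(f):
    d=cam('side');b=d['frame'][:,:,::-1];cv2.imwrite(f,cv2.resize(b[240:275,214:260],None,fx=12,fy=12,interpolation=cv2.INTER_CUBIC));return d
E
python3 -c "
from h import *
go(H(14,-129,56))
d=knob('pics/s2.png');np.save('/tmp/s2.npy',d['frame'])
f=lambda x,y,z:((proj(d,H(x,y,z))-[214,240])*12).round()
print('hub',f(0,-128,38),'outer face c',f(0,-137,38),'top',f(0,-128,56),'outer top',f(0,-137,56),'-x',f(-18,-137,38),'+x',f(18,-137,38))"
```

```text
d(cm) [ 0.27 -0.14 -0.8 ] turn [ 0.001 -0.008  0.003] holder xyz [  12.  -126.6   64. ] F [-0.4 -0.1  0.8] 5.3
hub [251. 224.] outer face c [279. 261.] top [249. 168.] outer top [277. 205.] -x [191. 310.] +x [365. 212.]
```

View pics/s2.png

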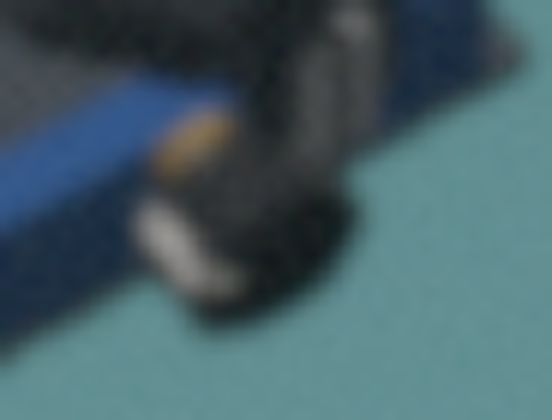

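```bash
cat >> h.py <<'E'
from scipy.ndimage import map_coordinates
def mark(d,off=(0,0),turns=0.):
    g=np.asarray(d['frame'],float).min(2); th=np.radians(np.arange(0,360,3)); sc=[]
    y0=-128-2*turns
    for t in th:
        r=np.linspace(8,18,6); c=lambda r,y:proj(d,H(-r*np.sin(t),y,38+r*np.cos(t)))+off
        rib=[c(18,y) for y in np.linspace(y0-8,y0+8,8)]; face=[c(q,y0-9) for q in r]
        v=lambda L:map_coordinates(g,np.array(L)[:,::-1].T,order=1).mean()
        sc.append((v(rib),v(face)))
    return th,np.array(sc)
E
python3 -c "
from h import *
d=cam('side')
for n,fr in (('start',cv2.imread('pics/side0.png')[:,:,::-1]),('now',np.load('/tmp/s2.npy'))):
    d['frame']=fr; best=[]
    for ox in np.arange(-3,3.1,.5):
        for oy in np.arange(-3,3.1,.5):
            th,s=mark(d,(ox,oy)); k=s.sum(1)
            for i in range(len(th)): best.append((k[i],ox,oy,np.degrees(th[i]).round()))
    best.sort(reverse=True); print(n,best[:4])
    th,s=mark(d); print(np.degrees(th[np.argsort(-s.sum(1))[:4]]), s.sum(1).max())
"
```

```text
start [(np.float64(306.1486098265266), np.float64(-1.0), np.float64(-3.0), np.float64(12.0)), (np.float64(306.01915283241794), np.float64(-1.5), np.float64(-3.0), np.float64(9.0)), (np.float64(305.86611637083337), np.float64(-1.0), np.float64(-3.0), np.float64(15.0)), (np.float64(305.43763986102635), np.float64(-0.5), np.float64(-3.0), np.float64(15.0))]
[ 6.  9.  3. 12.] 240.83122264267905
now [(np.float64(219.5146928184318), np.float64(-3.0), np.float64(1.5), np.float64(42.0)), (np.float64(219.45864996249247), np.float64(-3.0), np.float64(1.5), np.float64(39.0)), (np.float64(219.37339104451985), np.float64(-3.0), np.float64(2.0), np.float64(36.0)), (np.float64(218.88899527177796), np.float64(-3.0), np.float64(2.0), np.float64(39.0))]
[63. 66. 69. 60.] 198.51441009835133
```

Call:
play_rows(series=[0.2,-0.1,-0.3,0,0,0,0.1,-0.05,-0.3,0,0,0,0,0,-0.25,0,0,0,-0.3,-0.12,-0.2,0,0,0,-0.7,-0.27,0.0,0,0,0,-0.7,-0.27,-0.05,0,0,0,-0.7,-0.27,-0.1,0,0,0])

```text
clock: 5.98
eef_pos: [565.3, -143.1, 55.8]
orientation: [1.78, 2.584, 0.011]
contact_force: [1.6, 0.1, 7.5]
width: -0.2
```

Call:
play_rows(series=[-0.7,-0.27,-0.14,0,0,0,-0.7,-0.27,-0.2,0,0,0])

```text
clock: 6.15
eef_pos: [551.6, -148.7, 53.2]
orientation: [1.779, 2.581, 0.013]
contact_force: [-0.1, -0.6, -0.4]
width: 0.3
```

```bash
python3 -c "
from h import *
go(H(12,-129,65))"
```

```text
d(cm) [3.   1.21 1.18] turn [-0.003  0.01   0.006] holder xyz [ -20.3 -129.4   53.2] F [-0.1 -0.6 -0.4] 6.15
```

Call:
play_rows(series=[0,0,1,0,0.01,0,1.1,0.42,0.3,0,0,0,1.4,0.54,0,0,0,0,0.8,0.3,0,0,0,0,0.1,0,-0.2,0,0,0])

```text
clock: 6.57
eef_pos: [583.8, -136.3, 62.5]
orientation: [-1.783, -2.58, -0.002]
contact_force: [0.1, 0.6, -0.7]
width: -0.1
```

```bash
python3 -c "
from h import *
go(H(14,-129,56));d=cam('side');th,s=mark(d);print(np.degrees(th[np.argsort(-s.sum(1))[:4]]), s.sum(1).max())"
```

```text
d(cm) [-0.04  0.04 -0.65] turn [-0.004 -0.003  0.009] holder xyz [  14.2 -129.5   62.5] F [ 0.1  0.6 -0.7] 6.5667
[129. 126. 132. 123.] 115.00285581131789
```

Call:
play_rows(series=[0,0,-0.3,0,0,0,0,0,-0.3,0,0,0,0,0,-0.2,0,0,0,-0.4,-0.15,-0.12,0,0,0,-0.6,-0.23,-0.02,0,0,0,-0.6,-0.23,-0.08,0,0,0,-0.6,-0.23,-0.12,0,0,0,-0.6,-0.23,-0.18,0,0,0,-0.6,-0.23,-0.28,0,0,0])

```text
clock: 7.37
eef_pos: [562.1, -145.1, 54.6]
orientation: [1.783, 2.568, 0.034]
contact_force: [-4.8, 4.6, 24.9]
width: 0.1
```

Call:
play_rows(series=[-0.4,-0.15,-0.3,0,0,0])

```text
clock: 7.45
eef_pos: [558.0, -146.7, 53.2]
orientation: [1.783, 2.568, 0.035]
contact_force: [-6.5, 1.3, 18.0]
width: 0.2
```

```bash
python3 -c "
from h import *
go(H(14,-129,63))"
```

```text
d(cm) [2.55 1.08 0.98] turn [-0.01   0.026  0.013] holder xyz [ -13.6 -129.8   53.2] F [-6.5  1.3 18. ] 7.45
```

Call:
play_rows(series=[-0.3,-0.12,-0.35,0,0,0,-0.2,0,1.0,0,0.013,0,1.0,0.4,0.5,0,0.013,0.01,1.4,0.54,0,0,0,0,0.8,0.35,0,0,0,0,0.1,0,-0.2,0,0,0])

```text
clock: 7.95
eef_pos: [582.3, -135.2, 62.7]
orientation: [-1.776, -2.579, -0.008]
contact_force: [0.0, 0.5, 0.1]
width: -0.3
```

```bash
python3 -c "
from h import *
go(H(14,-130,56));d=cam('side');th,s=mark(d,turns=.5);print(np.degrees(th[np.argsort(-s.sum(1))[:4]]), s.max(0),np.degrees(th[s.argmax(0)]))"
```

```text
d(cm) [ 0.15 -0.16 -0.67] turn [-0.01  -0.005  0.006] holder xyz [  13.2 -128.    62.7] F [0.  0.5 0.1] 7.95
[273. 270. 267. 276.] [68.73033835 59.34877002] [285. 249.]
```

Call:
play_rows(series=[0.1,-0.1,-0.35,0,0,0,0,0,-0.35,0,0,0,-0.1,0,-0.2,0,0,0,-0.4,-0.15,-0.05,0,0,0,-0.6,-0.23,-0.02,0,0,0,-0.6,-0.23,-0.08,0,0,0,-0.6,-0.23,-0.12,0,0,0,-0.6,-0.23,-0.18,0,0,0,-0.6,-0.23,-0.28,0,0,0,-0.4,-0.15,-0.3,0,0,0])

```text
clock: 8.83
eef_pos: [559.0, -146.1, 53.4]
orientation: [1.781, 2.571, 0.046]
contact_force: [-8.8, 1.5, 23.3]
width: 0.0
```

Call:
play_rows(series=[-0.3,-0.12,-0.35,0,0,0,-0.2,0,1.0,0,0.013,0,1.0,0.4,0.5,0,0.013,0.01,1.4,0.54,0,0,0,0,0.8,0.3,0,0,0,0,0.1,0,-0.2,0,0,0])

```text
clock: 9.33
eef_pos: [583.1, -135.2, 62.5]
orientation: [-1.772, -2.579, -0.019]
contact_force: [-0.4, -0.1, -0.3]
width: 0.1
```

```bash
python3 -c "
from h import *
go(H(14,-130,56));d=knob('pics/s3.png');th,s=mark(d,turns=.8);print(np.degrees(th[np.argsort(-s.sum(1))[:4]]), s.max(0),np.degrees(th[s.argmax(0)]))"
```

```text
d(cm) [ 0.07 -0.16 -0.65] turn [-0.017 -0.003  0.004] holder xyz [  13.9 -128.2   62.5] F [-0.4 -0.1 -0.3] 9.3333
[357. 354.   0. 351.] [169.31859407  79.91710361] [357. 354.]
```

View pics/s3.png

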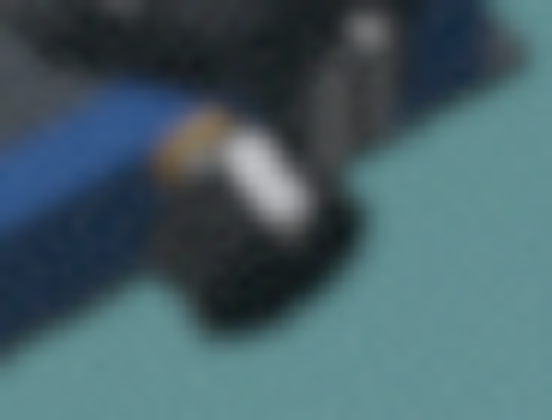

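Call:
play_rows(series=[0.05,-0.15,-0.35,-0.015,0,0,0,0,-0.35,0,0,0,-0.1,0,-0.2,0,0,0,-0.4,-0.15,-0.05,0,0,0,-0.6,-0.23,-0.02,0,0,0,-0.6,-0.23,-0.08,0,0,0,-0.6,-0.23,-0.12,0,0,0,-0.6,-0.23,-0.18,0,0,0,-0.6,-0.23,-0.28,0,0,0,-0.4,-0.15,-0.3,0,0,0])

```text
clock: 10.22
eef_pos: [561.1, -146.1, 54.0]
orientation: [1.77, 2.564, 0.037]
contact_force: [-8.6, 4.8, 29.7]
width: -0.3
```

Call:
play_rows(series=[-0.3,-0.12,-0.35,0,0,0,-0.2,0,1.0,0,0.013,0,1.0,0.4,0.5,0,0.013,0.01,1.4,0.54,0,0,0,0,0.8,0.3,0,0,0,0,0.1,-0.1,-0.2,0,0,0])

```text
clock: 10.72
eef_pos: [586.2, -135.6, 64.3]
orientation: [1.773, 2.592, 0.01]
contact_force: [-0.7, 1.0, 0.0]
width: -0.3
```

```bash
python3 -c "
from h import *
go(H(14,-130,56));d=cam('side');th,s=mark(d,turns=1.2);print(np.degrees(th[np.argsort(-s.sum(1))[:4]]), s.max(0),np.degrees(th[s.argmax(0)]))"
```

```text
d(cm) [-0.24 -0.12 -0.83] turn [-0.005  0.005 -0.001] holder xyz [  16.7 -129.7   64.3] F [-0.7  1.   0. ] 10.7167
[102. 105.  99. 108.] [85.29943528 61.70843071] [108.  96.]
```

~460°. Next stroke.

Call:
play_rows(series=[-0.15,-0.1,-0.45,0,0,0,-0.1,0,-0.35,0,0,0,-0.1,0,-0.2,0,0,0,-0.4,-0.15,-0.05,0,0,0,-0.6,-0.23,-0.02,0,0,0,-0.6,-0.23,-0.08,0,0,0,-0.6,-0.23,-0.12,0,0,0,-0.6,-0.23,-0.18,0,0,0,-0.6,-0.23,-0.28,0,0,0,-0.4,-0.15,-0.3,0,0,0])

```text
clock: 11.6
eef_pos: [556.8, -147.6, 52.5]
orientation: [1.767, 2.568, 0.044]
contact_force: [-5.1, -0.5, 14.0]
width: -0.4
```

Call:
play_rows(series=[-0.3,-0.12,-0.35,0,0,0,-0.2,0,1.0,0,0.013,0,1.0,0.4,0.5,0,0.013,0.01,1.4,0.54,0,0,0,0,0.8,0.3,0,0,0,0,0,-0.1,-0.2,0,0,0])

```text
clock: 12.1
eef_pos: [578.8, -137.6, 59.9]
orientation: [-1.769, -2.591, -0.017]
contact_force: [0.8, 0.4, 0.3]
width: -0.1
```

```bash
python3 -c "
from h import *
go(H(14,-131,56));d=cam('side');th,s=mark(d,turns=1.6);print(np.degrees(th[np.argsort(-s.sum(1))[:4]]), s.max(0),np.degrees(th[s.argmax(0)]))"
```

```text
d(cm) [ 0.54 -0.01 -0.39] turn [-0.011  0.003 -0.002] holder xyz [   9.  -128.9   59.9] F [0.8 0.4 0.3] 12.1
[279. 276. 282. 285.] [67.99663163 60.93837317] [285. 213.]
```

Call:
play_rows(series=[0.5,0.1,0.1,0,0,0,0.2,0,-0.15,0,0,0,0,0,-0.25,0,0,0,-0.3,-0.12,-0.15,0,0,0,-0.6,-0.23,-0.02,0,0,0,-0.6,-0.23,-0.08,0,0,0,-0.6,-0.23,-0.12,0,0,0,-0.6,-0.23,-0.18,0,0,0,-0.6,-0.23,-0.28,0,0,0,-0.4,-0.15,-0.3,0,0,0])

```text
clock: 12.98
eef_pos: [557.8, -147.5, 53.1]
orientation: [1.769, 2.582, 0.042]
contact_force: [-6.0, 1.2, 14.0]
width: -0.2
```

Call:
play_rows(series=[-0.3,-0.12,-0.35,0,0,0,-0.2,0,1.0,0,0.013,0,1.0,0.4,0.8,0,0.013,0.01,1.4,0.54,0,0,0,0,0.9,0.33,0,0,0,0,0,0,-0.1,0,0,0])

```text
clock: 13.48
eef_pos: [583.0, -136.2, 66.9]
orientation: [-1.759, -2.587, -0.017]
contact_force: [0.8, 0.3, 0.2]
width: -0.3
```

```bash
python3 -c "
from h import *
go(H(14,-131,56));d=knob('pics/s4.png');th,s=mark(d,turns=1.8);print(np.degrees(th[np.argsort(-s.sum(1))[:4]]), s.max(0),np.degrees(th[s.argmax(0)]))"
```

```text
d(cm) [ 0.12 -0.15 -1.09] turn [-0.016 -0.005 -0.006] holder xyz [  13.5 -129.1   66.9] F [0.8 0.3 0.2] 13.4833
[330. 333. 327. 336.] [141.78306315  78.52016454] [330. 330.]
```

View pics/s4.png

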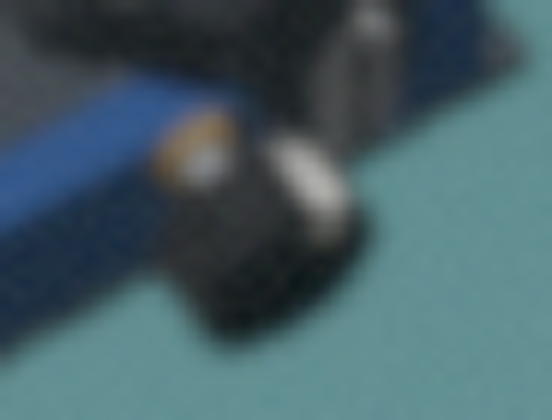

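```bash
python3 -c "
from h import *
d=cam('side');T=cam('top')
M=np.column_stack([EX,EY,[0,0,1]])
for n,p,z in (('b',(225,315),42),('b',(325,280),42),('b',(375,405),42),('b',(275,440),42),('fixed jaw inner -x end',(290,472),47),('slide jaw inner -x end',(372,440),47),('fixed outer -x',(260,485),47),('slide outer -x',(405,425),47),('lug mid',(213,272),48)):
    print(n,((atz(T,(190+p[0]/4,150+p[1]/4),z)-O)@M).round(1))
go(H(-64,20,100))"
```

```text
b [37.  42.1 42. ]
b [ 34.4 -24.8  42. ]
b [-49.9 -25.   42. ]
b [-47.1  41.3  42. ]
fixed jaw inner -x end [-68.5  39.8  47. ]
slide jaw inner -x end [-69.  -14.9  47. ]
fixed outer -x [-69.1  60.1  47. ]
slide outer -x [-68.  -37.6  47. ]
lug mid [64.7 39.2 48. ]
d(cm) [-12.34  11.12   3.4 ] turn [-0.017 -0.009 -0.006] holder xyz [  10.8 -128.3   66. ] F [-0.4  0.1 -0.5] 13.6333
```

Call:
play_rows(series=[0,0,3,-0.01,-0.01,0,-1,0.5,1.5,-0.006,0,0,-2.4,2.1,0,0,0,0,-2.5,2.3,0,0,0,0,-2.5,2.3,0,0,0,0,-2.4,2.1,0,0,0,0,-1.4,1.3,0,0,0,0,0,0,0,0,0,0])

```text
clock: 14.3
eef_pos: [446.7, -28.9, 107.8]
orientation: [-1.769, -2.59, 0.004]
contact_force: [0.1, 0.2, -0.3]
width: -0.1
```

```bash
python3 -c "
from h import *
go(H(-68,15,60));d=cam('side');b=d['frame'][:,:,::-1]
cv2.imwrite('pics/s5.png',cv2.resize(b[160:290,130:270],None,fx=4.5,fy=4.5,interpolation=cv2.INTER_CUBIC))
th,s=mark(d,turns=1.9);print(np.degrees(th[np.argsort(-s.sum(1))[:4]]))"
```

```text
d(cm) [ 0.82 -0.24 -4.78] turn [-0.001 -0.006 -0.002] holder xyz [-74.8  20.2 107.8] F [ 0.1  0.2 -0.3] 14.3
[333. 330. 327. 336.]
```

View pics/s5.png

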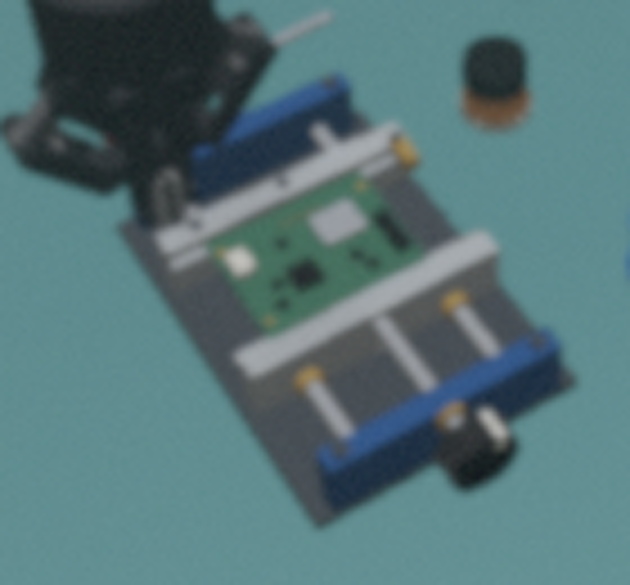

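Call:
play_rows(series=[0.3,-0.2,-2,0,0,0,0.3,0,-2,0,0,0,0,0,-1.2,0,0,0,0,0,-0.5,0,0,0,0,0,-0.1,0,0,0])

```text
clock: 14.77
eef_pos: [458.5, -34.2, 48.9]
orientation: [1.769, 2.593, 0.001]
contact_force: [-0.4, 0.5, -0.1]
width: -0.0
```

```bash
python3 -c "
from h import *
go(H(-66,15,36))"
```

```text
d(cm) [-0.17  0.36 -1.29] turn [ 0.001  0.002 -0.003] holder xyz [-65.7  11.   48.9] F [-0.4  0.5 -0.1] 14.7667
```

Call:
play_rows(series=[-0.1,0.2,-0.35,0,0,0,-0.1,0.15,-0.35,0,0,0,0,0,-0.3,0,0,0,0,0,-0.2,0,0,0])

```text
clock: 15.1
eef_pos: [458.1, -31.5, 37.0]
orientation: [1.77, 2.591, 0.003]
contact_force: [0.3, 0.1, -0.4]
width: -0.3
```

```bash
python3 -c "
from h import *
go(H(-40,15,36))"
```

```text
d(cm) [ 2.29  1.03 -0.1 ] turn [ 0.001  0.004 -0.002] holder xyz [-65.   13.7  37. ] F [ 0.3  0.1 -0.4] 15.1
```

Call:
play_rows(series=[0.37,0.145,0,0,0,0,0.37,0.145,0,0,0,0,0.37,0.145,0,0,0,0,0.37,0.145,0,0,0,0])

```text
clock: 15.43
eef_pos: [473.7, -25.3, 37.3]
orientation: [1.77, 2.591, 0.002]
contact_force: [-0.9, -0.5, 0.0]
width: 0.2
```

Call:
play_rows(series=[0.28,0.11,0,0,0,0,0.28,0.11,0,0,0,0,0.28,0.11,0,0,0,0])

```text
clock: 15.68
eef_pos: [483.0, -21.6, 37.6]
orientation: [1.769, 2.592, 0.001]
contact_force: [-9.4, -6.8, 0.8]
width: 0.2
```

```bash
python3 -c "
from h import *
go(H(-35,15,36))"
```

```text
d(cm) [ 0.27  0.22 -0.16] turn [ 0.001  0.003 -0.002] holder xyz [-38.3  13.9  37.6] F [-9.4 -6.8  0.8] 15.6833
```

Call:
play_rows(series=[0.1,0.04,0,0,0,0,0.1,0.04,0,0,0,0])

```text
clock: 15.85
eef_pos: [482.6, -21.5, 37.2]
orientation: [-1.769, -2.596, 0.006]
contact_force: [-4.5, -6.4, 6.9]
width: -0.2
```

```bash
python3 -c "
from h import *
go(H(-35,15,36))
T=cam('top');b=T['frame'][:,:,::-1]
A=cv2.resize(b[200:260,225:285],None,fx=9,fy=9,interpolation=cv2.INTER_CUBIC)
d=cam('side');B=cv2.resize(d['frame'][180:230,170:230,::-1],None,fx=9,fy=9,interpolation=cv2.INTER_CUBIC)
cv2.imwrite('pics/s6.png',cv2.resize(np.vstack([A,B]),None,fx=.6,fy=.6))
print([ (x['location'],x['p']) for x in robot.pinpoint('side','board_far_edge')],[ (x['location'],x['p']) for x in robot.pinpoint('side','stop')])
"
```

```text
d(cm) [ 0.3   0.21 -0.12] turn [ 0.003 -0.003 -0.004] holder xyz [-38.6  14.1  37.2] F [-4.5 -6.4  6.9] 15.85
[([246.7, 116.6], 0.87), ([219.1, 197.1], 0.74), ([167.7, 331.8], 0.7)] [([218.6, 195.7], 0.62)]
```

View pics/s6.png

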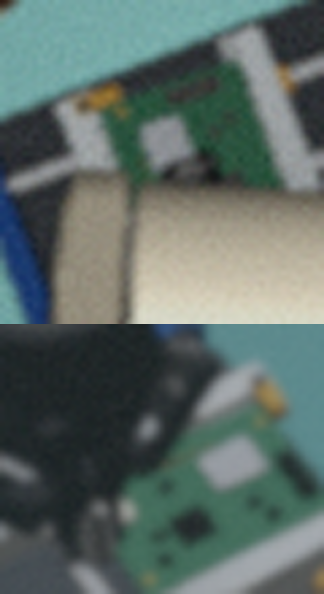

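Call:
play_rows(series=[0.2,0.08,0,0,0,0,0.2,0.08,0,0,0,0,0.15,0.06,0,0,0,0])

```text
clock: 16.3
eef_pos: [482.7, -21.6, 37.2]
orientation: [-1.762, -2.591, 0.02]
contact_force: [-6.3, -7.2, 9.4]
width: 0.1
```

Call:
play_rows(series=[-0.3,-0.12,0,0,0,0,-0.6,-0.23,0,0,0,0,-0.8,-0.3,0,0,0,0,-0.4,-0.15,0.5,0,0,0,0,0,2,0,0,0,0,0,3,0,0,0,-1,0,3,0,0,0,-2,0,2,0,0,0,-2,0,0,0,0,0,-2,0,0,0,0,0])

```text
clock: 17.13
eef_pos: [388.7, -30.6, 147.8]
orientation: [-1.764, -2.593, 0.018]
contact_force: [-0.3, 0.1, 0.0]
width: 0.2
```

Call:
play_rows(series=[-2,2,0,0,0,0,-2,3,0,0,0,0,-1,4,0,0,0,0,0,4,0,0,0,0,0,4,0,0,0,0,0,4,0,0,0,0,0,3,0,0,0,0,0,1,0,0,0,0,0,0,0,0,0,0])

```text
clock: 17.88
eef_pos: [328.8, 227.9, 152.5]
orientation: [-1.776, -2.591, 0.002]
contact_force: [0.3, 0.2, 0.2]
width: -0.5
```

```bash
python3 -c "
from h import *
go(H(-35,15,36))
T=cam('top');b=T['frame'][:,:,::-1]
A=cv2.resize(b[190:280,215:325],None,fx=6,fy=6,interpolation=cv2.INTER_CUBIC)
d=cam('side');B=cv2.resize(d['frame'][180:280,150:260,::-1],None,fx=6,fy=6,interpolation=cv2.INTER_CUBIC)
cv2.imwrite('pics/s7.png',cv2.resize(np.vstack([A,B]),None,fx=.52,fy=.52))
for c in('top','side'):
  for k in ('board_far_edge','stop','board_mid','reel','flux','driver'): print(c,k,[ (np.round(x['location'],1).tolist(),round(x['p'],2)) for x in robot.pinpoint(c,k)])
th,s=mark(d,turns=1.9);print(np.degrees(th[np.argsort(-s.sum(1))[:4]]))
"
```

```text
d(cm) [ 15.68 -24.73 -11.65] turn [ 0.001 -0.001  0.002] holder xyz [-91.6 302.3 152.5] F [0.3 0.2 0.2] 17.8833
top board_far_edge [([131.5, 170.0], 0.95), ([355.6, 284.7], 0.93), ([244.6, 218.1], 0.63)]
top stop [([248.0, 218.8], 0.96)]
top board_mid [([158.7, 181.2], 0.96), ([262.8, 232.0], 0.6), ([365.8, 252.0], 0.56)]
top reel [([269.5, 168.2], 0.85)]
top flux [([221.7, 197.8], 0.77)]
top driver [([199.8, 255.4], 0.65)]
side board_far_edge [([218.2, 198.6], 0.8), ([166.8, 330.2], 0.77)]
side stop [([216.9, 195.1], 0.65)]
side board_mid [([241.9, 136.1], 0.87), ([204.5, 212.8], 0.73), ([202.5, 337.8], 0.6)]
side reel [([280.8, 219.0], 0.96)]
side flux [([239.5, 180.5], 0.57)]
side driver [([180.0, 182.8], 0.69)]
[333. 330. 327. 336.]
```

View pics/s7.png

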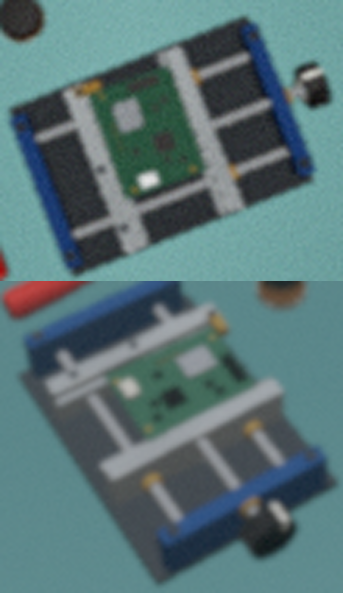

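```bash
python3 -c "
from h import *
T=cam('top')
for y in (24,28,33,38,41,0,-15):
    print(y)
    xs=np.arange(44,76,2)
    for ch in ([0,1,2],):
        v=np.array([[map_coordinates(T['frame'][:,:,c].astype(float),np.array(proj(T,H(x,y,44)))[::-1].reshape(2,1),order=1)[0] for c in range(3)] for x in xs]).astype(int)
        print(' '.join(f'{x}:{a[0]},{a[1]},{a[2]}' for x,a in zip(xs,v)))
b=T['frame'][205:245,230:280,::-1]
cv2.imwrite('pics/s8.png',cv2.resize(b,None,fx=14,fy=14,interpolation=cv2.INTER_CUBIC))
"
```

```text
24
44:119,130,129 46:92,110,104 48:60,91,77 50:47,86,66 52:40,83,61 54:40,84,61 56:43,84,62 58:43,79,59 60:43,71,58 62:45,61,57 64:44,51,54 66:46,50,53 68:47,50,54 70:52,59,64 72:66,86,88 74:88,124,123
28
44:79,100,91 46:63,91,77 48:52,85,66 50:42,79,58 52:45,82,58 54:49,86,62 56:51,86,61 58:50,83,62 60:55,75,59 62:60,67,52 64:72,66,51 66:77,69,53 68:68,63,51 70:60,61,57 72:62,76,77 74:85,116,119
33
44:42,84,63 46:42,86,64 48:41,83,62 50:46,83,60 52:56,87,61 54:71,90,61 56:75,90,58 58:75,89,57 60:85,89,56 62:117,101,58 64:131,104,52 66:134,104,50 68:121,93,47 70:93,79,56 72:78,88,80 74:83,116,116
38
44:44,84,64 46:44,84,65 48:42,82,61 50:44,84,62 52:45,84,63 54:47,85,63 56:49,82,64 58:64,87,65 60:85,90,58 62:115,99,51 64:140,111,50 66:143,110,51 68:129,101,53 70:100,86,60 72:77,88,79 74:84,116,114
41
44:72,98,85 46:73,102,87 48:73,102,86 50:74,102,88 52:71,100,88 54:72,101,88 56:76,102,89 58:86,103,88 60:97,100,77 62:123,106,65 64:137,108,54 66:143,110,53 68:134,109,63 70:112,97,73 72:91,98,89 74:86,117,116
0
44:42,82,63 46:44,80,62 48:46,73,57 50:48,62,51 52:54,56,53 54:55,58,54 56:53,63,56 58:47,65,56 60:44,60,56 62:44,55,52 64:44,51,50 66:44,48,52 68:47,49,53 70:49,57,58 72:61,79,78 74:83,118,115
-15
44:38,82,60 46:45,84,65 48:45,78,61 50:48,72,57 52:51,67,56 54:48,66,54 56:48,73,59 58:49,76,62 60:45,65,56 62:40,51,50 64:43,50,51 66:44,49,51 68:43,46,53 70:49,56,60 72:63,81,82 74:86,118,117
```

View pics/s8.png

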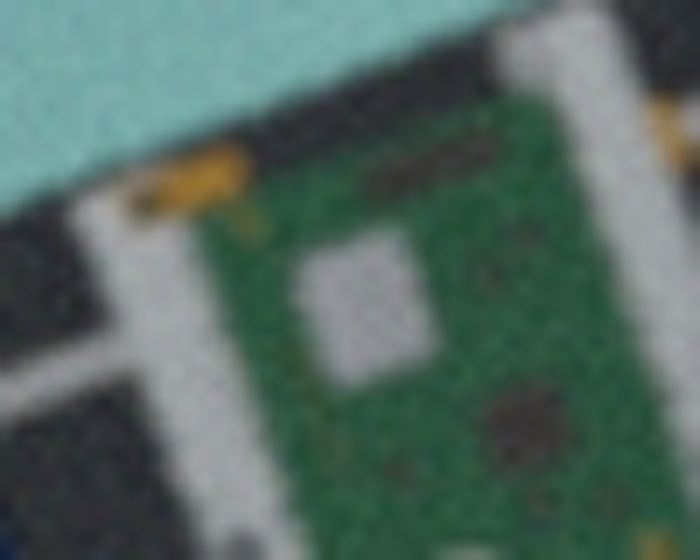

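The board's edge (about x = 61 mm in the holder frame, at both y = 24 and y = -15) meets the lug face (about 60–61 mm), square and with no dark gap. The knob mark stands at about 330° into the second turn.

```bash
python3 -c "
from h import *
print(robot.job_done())"
```

```text
the job is handed in; nothing more can be done
None
```

I loosened the clamp knob and then pushed the small board in the jaws up to the brass stop. I handed the job in at about 18 s on the robot's clock. No verdict was reported.

- **Knob:** seven strokes across the rim turned it about 690° (roughly 12.0 rad, target 12.57, allowed 11 to 14.14). The white mark read about 330° into the second turn, before and after the push. I counted the turns by reading the mark after each stroke. A few of those readings were weak while the mark was hidden underneath, but the sequence was consistent. I did not add a short extra stroke to reach exactly two turns.
- **Board:** the fingertip came to a firm halt twice at the same place (about 10 N). The last top picture shows the board square, with its edge against the lug and no visible gap (both at about 60–61 mm along the holder, good to about 2 mm). It looks flat in both views, though I did not measure its height.
- **Other things:** the reel, flux jar and screwdriver read within about 4 pixels of where they started, which is within the networks' scatter. The arm was clear of everything at the end.

One reading was higher than I meant: the first stroke pressed with about 50 N at the fingertip. I pressed more lightly after that, with readings of about 30 N at most.

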